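# Fullest tin for the spray gun

## Task

The spray gun is about to be refilled: first let the pressure out by squeezing the trigger of the clamped gun all the way in against its grip and letting it spring back. Then find the fullest of the three closed paint tins by feel: going from the robot's left to its right, take each tin between the fingers, lift it straight up a few centimetres to heft it for a moment and stand it back upright on its mat. Finish with the heaviest tin held up, upright and still, about 15 cm above the table, the other two standing on their mats; the program ends while holding it, without putting it down, and the tumbler, palette and brush stay where they are.

Things in the scene. Friction and masses are not known exactly. Their poses are not given: they have to be found in the camera images.
- gun: aluminium spray gun on its side in a fixed stand. Origin: on the table below the grip. Grip: level bar along x from -65 to 50 mm (air fitting to -81), 26 mm wide centred on y = 0, 24 high, its middle 60 mm up. Barrel along y at x = 62 mm, nozzle to y = -125; clamp top 80 mm up; cup socket at y = -75 reaches back to x = 28. Trigger on the -y side of the grip. Free below the grip to x = 35
- squeeze (a point): point on the gun to centre the open fingers on from above, 60 mm above the table, closing along the gun's y: midway between the back of the grip and the trigger's front face when fully squeezed. Axes as the gun's
- trigger_face (a point): point on the front (outer) face of the trigger, 58 mm from its hinge, level with the grip; moves with the trigger, which is pushed along the gun's +y
- trigger (a joint): trigger hinge, vertical axis, rad: 0 released, 0.28 fully squeezed (stop). Steel bar 76 mm long, 8 thick, 20 high, hinged near the barrel at gun x = 40, y = -39 mm. Sprung: about 2.5 N at trigger_face to start, 6 N fully in; springs back by itself. Span over grip back and trigger front: 56 mm released, about 40 squeezed
- tin_a: closed round metal paint tin, blank paper label, 62 mm diameter, 95 mm tall, upright on one of the three mats (which one varies). The three look identical and differ only in mass: 0.1 to 0.6 kg, the heaviest at least 0.15 kg heavier than either other. Origin: centre of its underside; z up along its axis
- tin_b: closed round metal paint tin, blank paper label, 62 mm diameter, 95 mm tall, upright on one of the three mats (which one varies). The three look identical and differ only in mass: 0.1 to 0.6 kg, the heaviest at least 0.15 kg heavier than either other. Origin: centre of its underside; z up along its axis
- tin_c: closed round metal paint tin, blank paper label, 62 mm diameter, 95 mm tall, upright on one of the three mats (which one varies). The three look identical and differ only in mass: 0.1 to 0.6 kg, the heaviest at least 0.15 kg heavier than either other. Origin: centre of its underside; z up along its axis
- mat_left: the left of three flat round cork mats, fixed to the table, 100 mm diameter, 5 mm thick; one tin stands near its centre at the start. Origin: centre of its underside, on the table. Left means the robot's left (+y)
- mat_middle: the middle one of three flat round cork mats, fixed to the table, 100 mm diameter, 5 mm thick; one tin stands near its centre at the start. Origin: centre of its underside, on the table. Left means the robot's left (+y)
- mat_right: the right of three flat round cork mats, fixed to the table, 100 mm diameter, 5 mm thick; one tin stands near its centre at the start. Origin: centre of its underside, on the table. Left means the robot's left (+y)
- tumbler: empty glass tumbler, about 76 mm diameter, 95 mm tall, bystander. Origin: centre of its underside
- palette: white plastic mixing palette with wells, 130 x 200 x 16 mm, bystander. Origin: centre of its underside
- brush: paint brush with blue handle, 200 mm long, lying flat, bystander. Its x runs along the handle to the bristles
There are look-alikes about, which are no part of the job. What is shaped like the tin_c but brown is not meant.

How it is judged:
On the way, in this order (a step that is already met when the one before it is completed fails the run):
1. the trigger is squeezed fully in (value of joint trigger above 0.24 rad), for 0.1 s.
2. the trigger has sprung back (value of joint trigger below 0.06 rad), for 0.1 s.
3. the tin of the left mat is held by the fingers clear of its mat (11 mm or more) (((horizontal distance between tin_a and mat_left below 0.06 m and height (world z) of tin_a above 0.016 m and contact force between tin_a and the fingers above 1 N) or (horizontal distance between tin_b and mat_left below 0.06 m and height (world z) of tin_b above 0.016 m and contact force between tin_b and the fingers above 1 N) or (horizontal distance between tin_c and mat_left below 0.06 m and height (world z) of tin_c above 0.016 m and contact force between tin_c and the fingers above 1 N))), for 0.2 s.
4. the tin of the middle mat is held by the fingers clear of its mat (11 mm or more) (((horizontal distance between tin_a and mat_middle below 0.06 m and height (world z) of tin_a above 0.016 m and contact force between tin_a and the fingers above 1 N) or (horizontal distance between tin_b and mat_middle below 0.06 m and height (world z) of tin_b above 0.016 m and contact force between tin_b and the fingers above 1 N) or (horizontal distance between tin_c and mat_middle below 0.06 m and height (world z) of tin_c above 0.016 m and contact force between tin_c and the fingers above 1 N))), for 0.2 s.
5. the tin of the right mat is held by the fingers clear of its mat (11 mm or more) (((horizontal distance between tin_a and mat_right below 0.06 m and height (world z) of tin_a above 0.016 m and contact force between tin_a and the fingers above 1 N) or (horizontal distance between tin_b and mat_right below 0.06 m and height (world z) of tin_b above 0.016 m and contact force between tin_b and the fingers above 1 N) or (horizontal distance between tin_c and mat_right below 0.06 m and height (world z) of tin_c above 0.016 m and contact force between tin_c and the fingers above 1 N))), for 0.2 s.
At the end, for the whole second after the job is handed in: The heaviest tin is held by the fingers, underside over 12 cm above the table, still, within 0.35 rad of upright; the others stand released and at rest within 35 mm of a mat's centre, pressing with under 4 N (a light tin weighs under 3.3 N, the heaviest over 4.7); trigger released (value of joint trigger below 0.06 rad and ((height (world z) of tin_a above 0.12 m and contact force between tin_a and the fingers above 2 N and angle between tin_a's own z axis and vertical below 0.35 rad and linear speed of tin_a below 0.05 m/s and contact force between tin_a and tin_b below 0.2 N and contact force between tin_a and tin_c below 0.2 N and contact force between tin_a and tumbler below 0.2 N and contact force between tin_a and gun below 0.2 N) or (height (world z) of tin_b above 0.12 m and contact force between tin_b and the fingers above 2 N and angle between tin_b's own z axis and vertical below 0.35 rad and linear speed of tin_b below 0.05 m/s and contact force between tin_b and tin_a below 0.2 N and contact force between tin_b and tin_c below 0.2 N and contact force between tin_b and tumbler below 0.2 N and contact force between tin_b and gun below 0.2 N) or (height (world z) of tin_c above 0.12 m and contact force between tin_c and the fingers above 2 N and angle between tin_c's own z axis and vertical below 0.35 rad and linear speed of tin_c below 0.05 m/s and contact force between tin_c and tin_a below 0.2 N and contact force between tin_c and tin_b below 0.2 N and contact force between tin_c and tumbler below 0.2 N and contact force between tin_c and gun below 0.2 N)) and (height (world z) of tin_a above 0.12 m or (height (world z) of tin_a below 0.009 m and angle between tin_a's own z axis and vertical below 0.1 rad and linear speed of tin_a below 0.03 m/s and contact force between tin_a and the fingers below 0.2 N and contact force between tin_a and anything else below 4 N and (horizontal distance between tin_a and mat_left below 0.035 m or horizontal distance between tin_a and mat_middle below 0.035 m or horizontal distance between tin_a and mat_right below 0.035 m))) and (height (world z) of tin_b above 0.12 m or (height (world z) of tin_b below 0.009 m and angle between tin_b's own z axis and vertical below 0.1 rad and linear speed of tin_b below 0.03 m/s and contact force between tin_b and the fingers below 0.2 N and contact force between tin_b and anything else below 4 N and (horizontal distance between tin_b and mat_left below 0.035 m or horizontal distance between tin_b and mat_middle below 0.035 m or horizontal distance between tin_b and mat_right below 0.035 m))) and (height (world z) of tin_c above 0.12 m or (height (world z) of tin_c below 0.009 m and angle between tin_c's own z axis and vertical below 0.1 rad and linear speed of tin_c below 0.03 m/s and contact force between tin_c and the fingers below 0.2 N and contact force between tin_c and anything else below 4 N and (horizontal distance between tin_c and mat_left below 0.035 m or horizontal distance between tin_c and mat_middle below 0.035 m or horizontal distance between tin_c and mat_right below 0.035 m)))); the arm keeps its last pose, push and grip.
It fails at once if a tin is tipped over (angle between any of tin_a, tin_b, tin_c's own z axis and vertical above 0.7 rad).
It fails at once if the tumbler is moved by more than 30 mm (distance of tumbler from where it was at the start of the episode above 0.03 m).
It fails at once if the palette is moved by more than 30 mm (distance of palette from where it was at the start of the episode above 0.03 m).
It fails at once if the brush is moved by more than 30 mm (distance of brush from where it was at the start of the episode above 0.03 m).
It also fails if it takes over 64 s, if anything falls off the work surface, if the arm or the gripper's body presses on something with over 40 N, if the wrist force passes 120 N, or if a joint passes its speed limit or range.

## Robot

A 6-joint arm with a two-finger parallel gripper is mounted at the origin on the work surface. World frame = base frame: x ahead of the robot, y to its left, z up, the work surface at z = 0. Lengths are in m, angles in rad, forces in N, time in s.
With the tool pointing down it reaches from about 0.375 to 0.9 m from the base axis. Payload 3.1 kg.
Tool frame: the origin (TCP) lies between the finger pads; the fingertips stand 8 mm ahead of it and the grasp point (between the pads) lies 11 mm behind it; z points along the fingers, y is the line along which they close (so a half turn about z gives the same grasp; the last joint's range is limited). The gripper opens to 85 mm and grips with 20 to 120 N. Pads are 22 mm wide; open, the fingers measure 114 mm over their backs; the gripper's body (76 mm by 85 mm) begins 54 mm behind the grasp point. The pads swing forward as they close: fully open they stand 13 mm farther back than shut.
Start: joints at [-1.506, 0.527, 1.433, -0, 1.181, -0.178], TCP at [0.15, -0.607, 0.239] pointing down, gripper open.
Joint ranges: [-3.08, 3.08], [-0.75, 2.2], [0.22, 2.44], [-1.43, 4.57], [0, 2.65], [-2.85, 2.85]. Speed limits (rad/s): [2.79, 2.79, 3.14, 3.14, 3.14, 3.14].

## Interface

Orientations are given as a unit quaternion [x, y, z, w].
In Python, from station import readout, cams, sign_off gives the robot as it stands.
- The arm moves only by the tool send_rows, never from a script. Its argument "commands" is text: rows parted by semicolons, each of 5 numbers parted by spaces: the finger opening in mm, from 0 to 85.4, then the shift along the tool's x, y, z each as a share of 0.02 m, from -1 to 1, then the turn about the tool's z as a share of 4 degrees, from -1 to 1. In form: grip dx dy dz spin; .... A call has 1 to 20 rows; each row shifts and turns the commanded pose from where the row before left it, along the tool's axes as they then stand; what a row does not reach is not made up. A row lasts 1/12 s, in which the tool goes at most 41.7 mm and 7.16 degrees, less where a joint would pass 70% of its speed; a pose out of reach is approached as far as the arm can. A call with a number of a shift or a turn outside -1 to 1 is refused whole. A call with a gripper value outside its range is refused whole. The fingers move at their own pace and stop on an object; "grip_force" is the grip in N (left out, the last holds). Time passes only in rows, so rows that do not move let the fingers close. It gives the time, the measured TCP pose, the force, the opening and the grip force at its end, in the units of the state.
- readout.sense(): the state, without advancing time (a new reading comes with each control period).
- cams.snapshot(name): name is "side" or "top"; returns a dict with "pixels" (400x640x3 uint8, red, green, blue), "intrinsics" (3x3 intrinsics, pixels), "eye" and "rotation" of the camera in the world. Camera axes: x right, y down, z forward; pixel columns grow to the right and rows downward; lengths in m; the calibration is good to about 2 mm. A picture is of the moment at which its call begins. There is no depth.
- sign_off(): hands the job in; it is judged then, once.
The state is a dict: "t": time; "q": joint angles; "qd": joint speeds; "tau": joint torques, N m; "tcp_pos": TCP position; "tool_rot": TCP orientation; "force": force on the tool from outside, world axes, zero at the start; "ft_torque": the same for the moment, N m; "finger_gap": opening from 0.0 (shut) to 1.0 (fully open); "gripper_force": force on a finger pad.
Only numpy, scipy, OpenCV 4.12 (cv2) and the standard library are available. Lean on these libraries where they do the work, as an engineer would, in place of code of your own. Each camera call takes 0.05 s, during which the arm holds its last target. There are 200 camera calls.

## Working session

There is one attempt and no reset: what is moved stays moved. The work goes in short steps, Python scripts to look and compute and a tool call to move; the robot and the scene stay as the last step left them, time stands still between calls to the robot, and variables do not carry over. Pictures are saved under pics/ and viewed, at most 10 in all, crops included, and the job is handed in when it is done.

Besides the shell and the picture viewer there is one more tool, called after ">>>" in YAML: its name, and indented under it one key for each argument. send_rows: Moves the arm, as the interface text tells. Its arguments: {"type":"object","properties":{"commands":{"type":"string"},"grip_force":{"type":"number"}},"required":["commands"]}

```bash
mkdir -p pics; ls
python3 - <<'E'
from station import readout,cams
import cv2
s=readout.sense();print(s)
for n in("top","side"):
    c=cams.snapshot(n);cv2.imwrite(f"pics/{n}0.png",c["pixels"][:,:,::-1]);print(n,c["intrinsics"],c["eye"],c["rotation"])
E
```

```text
pics
{'t': 0.0, 'q': array([-1.50651516e+00,  5.28432334e-01,  1.43390550e+00, -7.95430856e-06,
        1.18140468e+00, -1.78518330e-01]), 'qd': array([ 0.00163326, -0.00079757,  0.0004166 , -0.00019518,  0.00086671,
        0.00025437]), 'tau': array([ 6.90203888e-04, -4.42344618e+01, -1.78023344e+01, -2.67813157e-04,
        8.60030676e-03, -2.60627274e-06]), 'tcp_pos': array([ 0.1502327 , -0.60595302,  0.23835337]), 'tool_rot': array([ 9.92639340e-01,  1.21103204e-01,  5.76931947e-05, -1.07338517e-03]), 'force': array([-0.0555688 ,  0.64268826,  0.38371364]), 'ft_torque': array([-0.00450646, -0.04640381, -0.04183447]), 'gripper_force': 0.0, 'finger_gap': 0.9974537857368373}
top [[361.49071403   0.         322.17674752]
 [  0.         361.49071403 201.51456932]
 [  0.           0.           1.        ]] [0.44420606 0.059389   1.01006336] [ 0.70544326 -0.70215314  0.0752033  -0.06062373]
side [[406.32054293   0.         320.39980363]
 [  0.         406.32054293 199.84942708]
 [  0.           0.           1.        ]] [ 0.49592018 -0.69472048  0.73254995] [ 0.90891526 -0.07741414  0.03476085 -0.40825455]
```

View pics/top0.png

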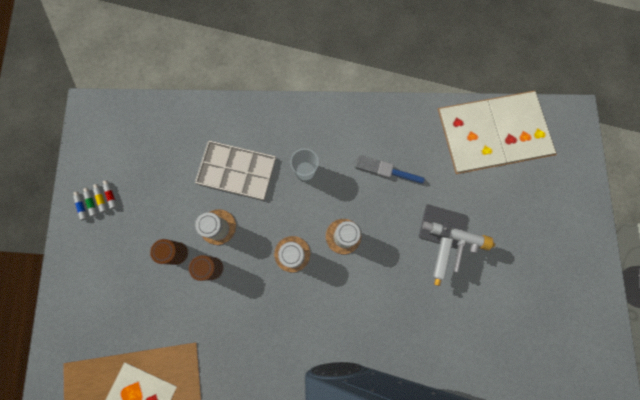

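View pics/side0.png

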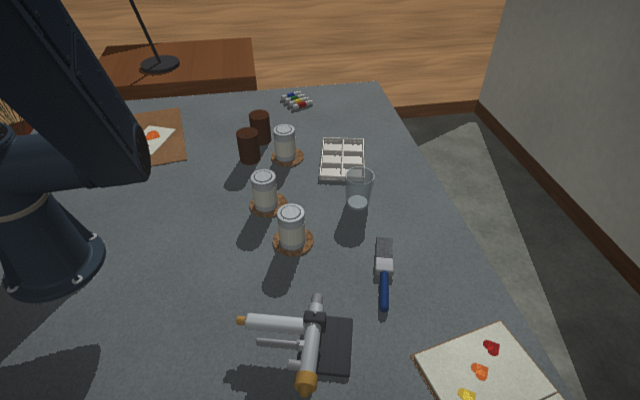

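The top view shows white tins at pixels (210,224), (291,255) and (346,235). The brown look-alikes at (168,252) and (205,267) are not meant. Gun: grip from (437,283) to (445,240), nozzle at (490,243), trigger bar at (459,257). The side view agrees.

```bash
cat > h.py <<'E'
import numpy as np,cv2
from scipy.spatial.transform import Rotation as R
from station import readout,cams
def plane(c,uv,z):
    d=R.from_quat(c["rotation"]).as_matrix()@np.linalg.inv(c["intrinsics"])@[uv[0],uv[1],1]
    return c["eye"]+d*(z-c["eye"][2])/d[2]
def proj(c,p):
    q=c["intrinsics"]@(R.from_quat(c["rotation"]).as_matrix().T@(np.array(p)-c["eye"]));return q[:2]/q[2]
def crop(c,x0,y0,x1,y1,k,name):
    cv2.imwrite(name,cv2.resize(c["pixels"][y0:y1,x0:x1,::-1],None,fx=k,fy=k,interpolation=cv2.INTER_CUBIC))
E
python3 - <<'E'
from h import *
c=cams.snapshot("top");s=cams.snapshot("side");np.set_printoptions(precision=4,suppress=True)
a=cv2.resize(c["pixels"][195:295,400:510,::-1],None,fx=5,fy=5,interpolation=cv2.INTER_CUBIC)
cv2.imwrite("pics/gun.png",a)
crop(c,150,190,370,290,3.6,"pics/tins.png")
hsv=cv2.cvtColor(c["pixels"],cv2.COLOR_RGB2HSV)
# orange tips
m=cv2.inRange(hsv,(8,120,120),(30,255,255));n,l,st,ce=cv2.connectedComponentsWithStats(m)
for i in range(1,n):
    x,y=ce[i]
    if 400<x<510 and 200<y<300 and st[i,4]>4: print("orange",ce[i],st[i],plane(c,ce[i],.06))
for u,v in((210,224),(291,255),(346,235)):
    print("lid",plane(c,(u,v),.1))
    g=hsv[v-30:v+30,u-30:u+30]
    m=cv2.inRange(g,(0,0,120),(180,60,255));n,l,st,ce=cv2.connectedComponentsWithStats(m)
    i=1+np.argmax(st[1:,4]);print(ce[i]+[u-30,v-30],st[i],plane(c,ce[i]+[u-30,v-30],.1))
    m=cv2.inRange(g,(5,70,60),(25,255,255));ys,xs=np.nonzero(m);(e,r)=cv2.minEnclosingCircle(np.c_[xs,ys].astype(np.float32))
    print("mat",plane(c,np.array(e)+[u-30,v-30],.005),r)
E
```

```text
orange [487.5455 242.4455] [481 236  13  13 110] [ 0.522  -0.3979  0.06  ]
orange [437.129  281.5161] [435 279   6   6  31] [ 0.4207 -0.2577  0.06  ]
lid [0.562  0.3232 0.1   ]
[204.7432 219.1954] [   0    0   60   60 2461] [0.5741 0.3371 0.1   ]
mat [0.5653 0.3286 0.005 ] 18.312747955322266
lid [0.4854 0.118  0.1   ]
[293.9778 233.7297] [  0   0  60  29 947] [0.5385 0.1116 0.1   ]
mat [0.4929 0.1213 0.005 ] 18.202411651611328
lid [ 0.5359 -0.0196  0.1   ]
[342.944  229.8095] [   0    0   60   60 2252] [ 0.549 -0.012  0.1  ]
mat [ 0.5422 -0.0192  0.005 ] 17.867204666137695
```

View pics/gun.png

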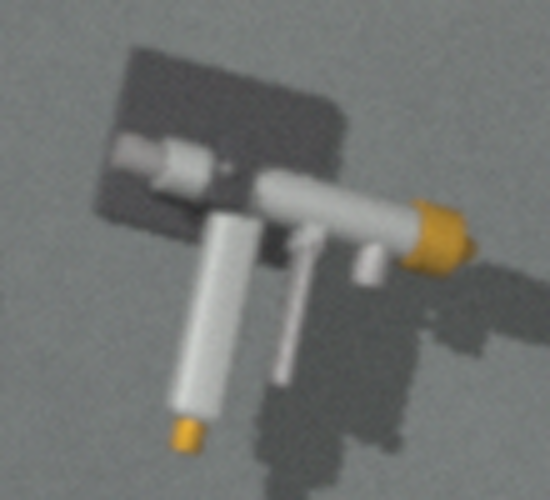

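View pics/tins.png

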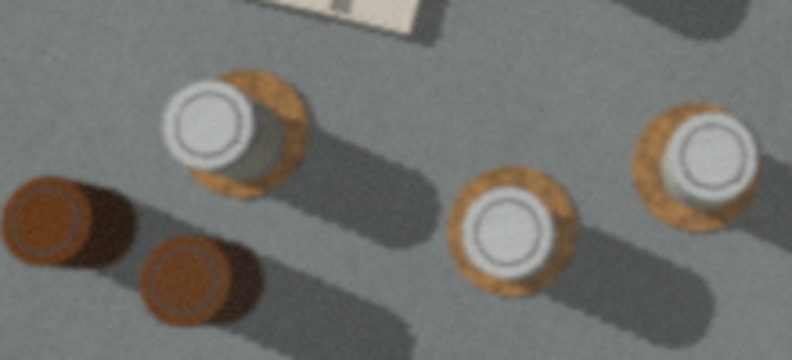

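Gun crop: grip centre line runs from (236,215) to (194,412), trigger from (312,235) to (282,385). Tins crop: lids at (207,125), (508,232) and (710,157), and the brown pair bottom left. The choice of tins is confirmed.

Run:
```python
from h import *
np.set_printoptions(precision=4,suppress=True)
c=cams.snapshot("top")
G=lambda u,v,z:plane(c,(400+(u+.5)/5-.5,195+(v+.5)/5-.5),z)
T=lambda u,v,z:plane(c,(150+u/3.6,190+v/3.6),z)
a=G(236,215,.072);b=G(194,412,.072);print("grip",a,b,np.linalg.norm(a-b))
print("grip w",np.linalg.norm(G(210,215,.072)-G(262,215,.072)))
gx=(a-b)[:2];print(np.degrees(np.arctan2(gx[1],gx[0])))
p=G(187,435,.06);q=G(470,247,.06);o=G(130,152,.06);print("fit",p,"noz",q,"rear",o)
e=(o-q)[:2];th2=np.arctan2(e[1],e[0])-np.pi/2;print("bar",np.degrees(th2))
h=G(312,235,.07);t=G(282,385,.07);print("trig",h,t)
th=np.arctan2(gx[1],gx[0])
for th in(th,th2):
  M=np.array([[np.cos(th),-np.sin(th)],[np.sin(th),np.cos(th)]])
  o1=b[:2]-M@[-65,0]*np.array(1e-3)
  for n,w in(("fit",p),("noz",q),("gripb",b),("gripa",a),("hinge",h),("trig end",t)):print(n,(M.T@(w[:2]-o1))*1e3)
  print("squeeze",o1+M@[-.018,-.007])
for n,u in dict(L=((207,125),(249,133)),M=((508,232),(513,231)),R=((710,157),(696,167))).items():
  print(n,T(*u[0],.1),"mat",T(*u[1],.005))
print("brown",T(45,222,.095),T(186,282,.095))
# side-view crosscheck
s=cams.snapshot("side")
for n,uv in(("L",(285,130)),("M",(264,176)),("R",(291,213))):print(n,plane(s,uv,.1))
print("tumbler",plane(c,(305,172),0))
```

```text
grip [ 0.5331 -0.2857  0.072 ] [ 0.4323 -0.2577  0.072 ] 0.10467902181118846
grip w 0.027376759224926724
-15.55323202095449
fit [ 0.4205 -0.2574  0.06  ] noz [ 0.5179 -0.4138  0.06  ] rear [ 0.5675 -0.2355  0.06  ]
bar -15.54457575176014
trig [ 0.5231 -0.3259  0.07  ] [ 0.446  -0.3047  0.07  ]
fit [-76.4419  -2.8979]
noz [  59.3564 -127.4121]
gripb [-65.  -0.]
gripa [39.679  0.   ]
hinge [ 40.722  -41.3513]
trig end [-39.19   -41.6861]
squeeze [ 0.4757 -0.277 ]
fit [-76.4423  -2.8961]
noz [  59.3371 -127.4309]
gripb [-65.  -0.]
gripa [39.679  -0.0158]
hinge [ 40.7158 -41.3672]
trig end [-39.1963 -41.69  ]
squeeze [ 0.4757 -0.277 ]
L [0.5601 0.3293 0.1   ] mat [0.5662 0.3249 0.005 ]
M [0.4868 0.1178 0.1   ] mat [0.492  0.1201 0.005 ]
R [ 0.5394 -0.0227  0.1   ] mat [ 0.5415 -0.0204  0.005 ]
brown [0.4927 0.4378 0.095 ] [0.4522 0.3383 0.095 ]
L [0.5666 0.3255 0.1   ]
M [0.492  0.1196 0.1   ]
R [ 0.5432 -0.026   0.1   ]
tumbler [0.7276 0.0886 0.    ]
```

>>> send_rows:
  commands: "85 0 0 0 1;85 0 0 0 1;85 0 0 0 1;85 0 0 0 1;85 0 0 0 1;85 0 0 0 1;85 0 0 0 1;85 0 0 0 0.35;85 0.54 -0.96 0 0;85 0.54 -0.96 0 0;85 0.54 -0.96 0 0;85 0.54 -0.96 0 0;85 0.54 -0.96 0 0;85 0.54 -0.96 0 0;85 0.54 -0.96 0 0;85 0.54 -0.96 0 0;85 0.54 -0.96 0 0;85 0.54 -0.96 0 0;85 0.54 -0.96 0 0;85 0.54 -0.96 0 0"
  grip_force: 30

```text
t: 1.97
tcp_pos: [0.3374, -0.4184, 0.2394]
tool_rot: [0.991, -0.134, 0.0, 0.0]
force: [-0.4, -0.4, -0.2]
finger_gap: 0.995
gripper_force: 0.0
```

>>> send_rows:
  commands: "85 0.54 -0.96 0 0;85 0.54 -0.96 0 0;85 0.54 -0.96 0 0;85 0.54 -0.96 0 0;85 0.54 -0.96 0 0;85 0.54 -0.96 0 0;85 0.54 -0.96 0 0;85 0.54 -0.96 0 0;85 0.54 -0.96 0 0;85 0 0 0.8 0;85 0 0 0.8 0;85 0 0 0.8 0;85 0 0 0 0;85 0 0 0 0"

```text
t: 3.13
tcp_pos: [0.4762, -0.2783, 0.1908]
tool_rot: [0.991, -0.134, -0.001, -0.001]
force: [0.5, 0.2, -0.3]
finger_gap: 0.997
gripper_force: 0.0
```

```bash
cat >> h.py <<'E'
def to(x,y,z,phi=None):
    s=readout.sense();r=R.from_quat(s["tool_rot"]).as_matrix()
    p=np.degrees(np.arctan2(r[1,0],r[0,0]));t=p if phi is None else phi
    a=np.radians(t);d=np.array([x,y,z])-s["tcp_pos"]
    print("t %.2f"%s["t"],"tcp",s["tcp_pos"].round(4),"yaw %.1f"%p,"tilt %.2f"%np.degrees(np.arccos(-r[2,2])),"gap",round(s["finger_gap"]*85.4,1),"F",s["force"].round(2),"gf",round(s["gripper_force"],1))
    print(" shares: x %.2f y %.2f z %.2f spin %.2f"%(d@[np.cos(a),np.sin(a),0]/.02,d@[np.sin(a),-np.cos(a),0]/.02,-d[2]/.02,(p-t)/4))
E
python3 - <<'E'
from h import *
to(.475,-.279,.05,-15.5)
c=cams.snapshot("top");crop(c,390,185,520,300,5,"pics/g2.png")
s=cams.snapshot("side");crop(s,200,240,400,400,3.7,"pics/g2s.png")
E
```

```text
t 3.13 tcp [ 0.4762 -0.2783  0.1908] yaw -15.5 tilt 0.12 gap 85.1 F [ 0.48  0.16 -0.32] gf 0.0
 shares: x -0.05 y 0.05 z 7.04 spin 0.01
```

View pics/g2s.png

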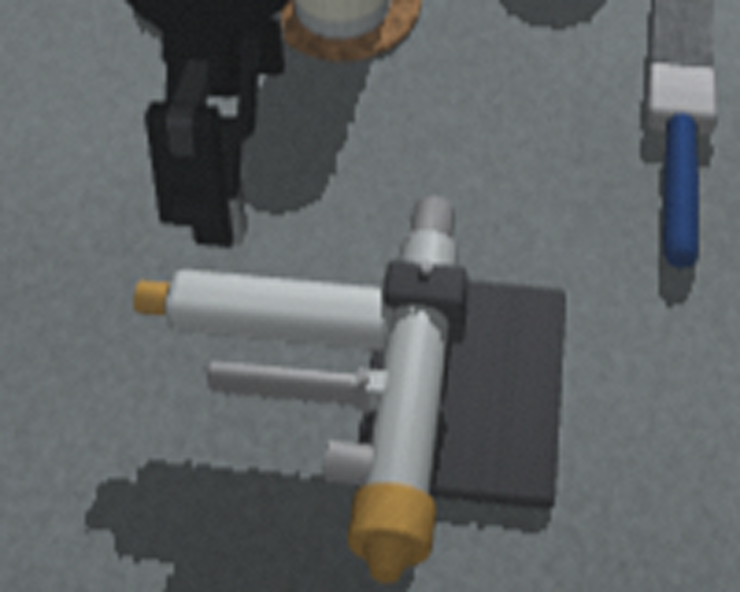

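Side crop: grip from (170,300) to (385,315), trigger free end at (210,370), fingers still above and behind. Now cross-checking the gun pose from this view.

Run:
```python
from h import *
np.set_printoptions(precision=4,suppress=True)
s=cams.snapshot("side");S=lambda u,v,z:plane(s,(200+(u+.5)/3.7-.5,240+(v+.5)/3.7-.5),z)[:2]
th=np.radians(-15.5);M=np.array([[np.cos(th),-np.sin(th)],[np.sin(th),np.cos(th)]])
o=np.array([.475,-.279])-M@[-.018,-.007];print("origin",o)
f=lambda n,w:print(n,(M.T@(w-o))*1e3)
f("fit tip mid",S(135,297,.06));f("trig end top mid",S(210,364,.07));f("nozzle",S(387,578,.06));f("grip far top edge",S(178,270,.072));f("grip near top edge(?)",S(172,307,.072));f("rear end",S(434,200,.06))
```

```text
origin [ 0.4942 -0.2771]
fit tip mid [-85.6358  -1.085 ]
trig end top mid [-37.6201 -39.0063]
nozzle [  59.1081 -125.7637]
grip far top edge [-64.4385   8.9968]
grip near top edge(?) [-62.4943 -11.8665]
rear end [58.4678 72.339 ]
```

View pics/g2.png

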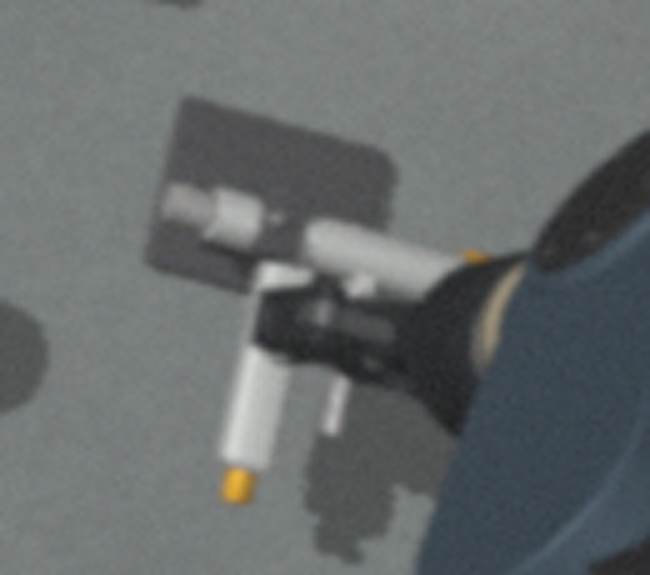

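The top crop shows the gripper over the middle of the grip, with the trigger end at (335,420) inside the finger span. Both views agree to about 2 mm, so I'll descend.

>>> send_rows:
  commands: "85 -0.15 0.05 0.8 0;85 0 0 0.8 0;85 0 0 0.8 0;85 0 0 0.8 0;85 0 0 0.8 0;85 0 0 0.8 0;85 0 0 0.8 0;85 0 0 0.7 0;85 0 0 0.7 0;85 0 0 0 0;85 0 0 0 0"

```text
t: 4.2
tcp_pos: [0.4736, -0.2792, 0.0516]
tool_rot: [0.991, -0.135, 0.0, 0.0]
force: [0.3, 0.0, -0.1]
finger_gap: 0.99
gripper_force: 0.0
```

Run:
```python
from h import *
to(.4735,-.2785,.05,-15.5)
```

```text
t 4.20 tcp [ 0.4736 -0.2792  0.0516] yaw -15.5 tilt 0.01 gap 84.6 F [ 0.27  0.04 -0.14] gf 0.0
 shares: x -0.01 y -0.03 z 0.08 spin 0.00
```

>>> send_rows:
  commands: "0 0 0 0 0;0 0 0 0 0;0 0 0 0 0;0 0 0 0 0;0 0 0 0 0;0 0 0 0 0;0 0 0 0 0;0 0 0 0 0;0 0 0 0 0;0 0 0 0 0"

```text
t: 5.03
tcp_pos: [0.4749, -0.2815, 0.0535]
tool_rot: [0.991, -0.135, 0.003, 0.002]
force: [-2.8, -3.7, 5.1]
finger_gap: 0.493
gripper_force: 29.1
```

Run:
```python
from h import *
to(.4735,-.2785,.05,-15.5)
```

```text
t 5.03 tcp [ 0.4749 -0.2815  0.0535] yaw -15.5 tilt 0.41 gap 42.1 F [-2.8  -3.72  5.06] gf 29.1
 shares: x -0.11 y -0.13 z 0.18 spin -0.01
```

>>> send_rows:
  commands: "0 0 0 0 0;0 0 0 0 0;0 0 0 0 0;0 0 0 0 0;0 0 0 0 0;0 0 0 0 0"
  grip_force: 45

```text
t: 5.53
tcp_pos: [0.475, -0.2813, 0.0537]
tool_rot: [0.991, -0.135, 0.003, 0.002]
force: [-2.0, -2.4, 6.5]
finger_gap: 0.485
gripper_force: 42.9
```

Run:
```python
from h import *
to(.4735,-.2785,.05,-15.5)
s=cams.snapshot("side");crop(s,200,240,400,400,3.7,"pics/g3s.png")
```

```text
t 5.53 tcp [ 0.475  -0.2813  0.0537] yaw -15.5 tilt 0.40 gap 41.4 F [-1.99 -2.42  6.55] gf 42.9
 shares: x -0.11 y -0.12 z 0.18 spin -0.01
```

View pics/g3s.png

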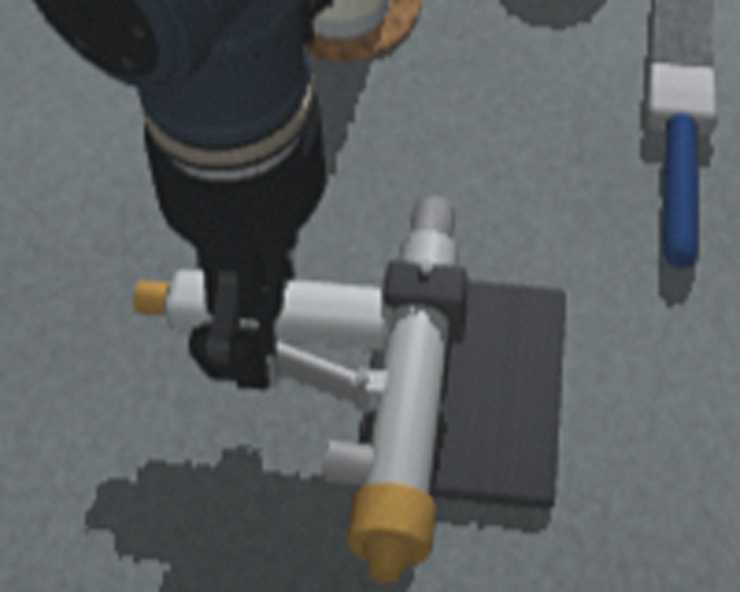

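The side crop shows the trigger bar swung in against the stop, from (365,377) to (280,343), between the fingers. I'll release it and rise.

>>> send_rows:
  commands: "85 0 0 0 0;85 0 0 0 0;85 0 0 0 0;85 0 0 0 0;85 0 0 0 0;85 0 0 0 0;85 0 0 0 0;85 0 0 0 0;85 0 0 -0.5 0;85 0 0 -1 0;85 0 0 -1 0;85 0 0 -1 0;85 0 0 -1 0;85 0 0 -1 0;85 0 0 -1 0;85 0 0 -1 0;85 0 0 -1 -1;85 0 0 -1 -1;85 0 0 0 -1;85 0 0 0 -0.9"

```text
t: 7.25
tcp_pos: [0.474, -0.2792, 0.2439]
tool_rot: [1.0, 0.003, 0.002, 0.001]
force: [-0.1, -0.3, -0.5]
finger_gap: 0.995
gripper_force: 0.0
```

Run:
```python
from h import *
to(.563,.327,.16,0)
s=cams.snapshot("side");crop(s,200,240,400,400,3.7,"pics/g4s.png")
print(readout.sense()["q"])
```

```text
t 7.25 tcp [ 0.474  -0.2792  0.2439] yaw 0.3 tilt 0.24 gap 85.0 F [-0.06 -0.25 -0.49] gf 0.0
 shares: x 4.45 y -30.31 z 4.19 spin 0.08
[-7.35532764e-01  4.20605275e-01  1.62063723e+00  4.60574822e-05
  1.09800959e+00  8.28090817e-01]
```

View pics/g4s.png

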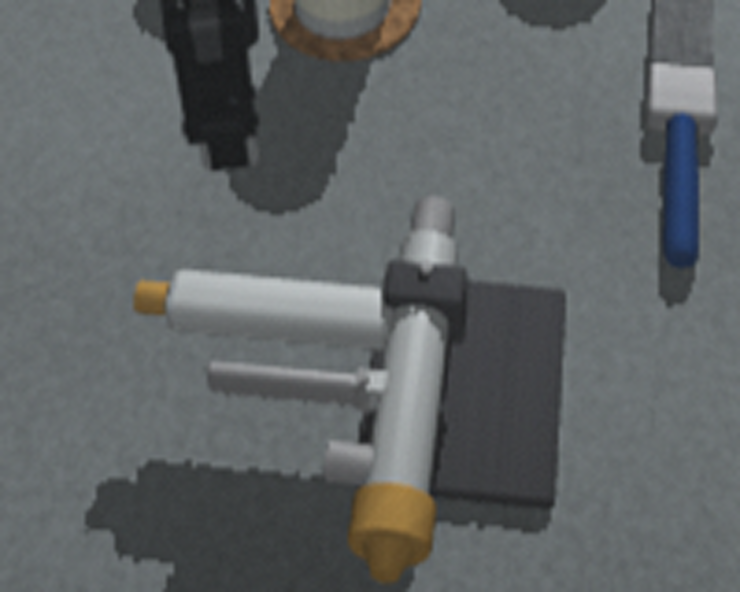

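The trigger is back at its released place, end at (210,370). Next is the left tin.

>>> send_rows:
  commands: "85 0.1 -0.5 0 0;85 0.15 -1 0 0;85 0.15 -1 0 0;85 0.15 -1 0 0;85 0.15 -1 0 0;85 0.15 -1 0 0;85 0.15 -1 0 0;85 0.15 -1 0 0;85 0.15 -1 0 0;85 0.15 -1 0 0;85 0.15 -1 0 0;85 0.15 -1 0 0;85 0.15 -1 0 0;85 0.15 -1 0 0;85 0.15 -1 0 0;85 0.15 -1 0 0;85 0.15 -1 0 0;85 0.15 -1 0 0;85 0.15 -1 0 0;85 0.15 -1 0 0"

```text
t: 8.97
tcp_pos: [0.5307, 0.1131, 0.2412]
tool_rot: [1.0, 0.0, -0.001, -0.0]
force: [-0.0, 0.3, 0.0]
finger_gap: 0.998
gripper_force: 0.0
```

>>> send_rows:
  commands: "85 0.15 -1 0 0;85 0.15 -1 0 0;85 0.15 -1 0 0;85 0.15 -1 0 0;85 0.15 -1 0 0;85 0.15 -1 0 0;85 0.15 -1 0 0;85 0.15 -1 0 0;85 0.15 -1 0 0;85 0.15 -1 0 0;85 0 -0.8 0 0;85 0 0 1 0;85 0 0 1 0;85 0 0 1 0;85 0 0 0.5 0;85 0 0 0 0;85 0 0 0 0"

```text
t: 10.38
tcp_pos: [0.5608, 0.3274, 0.171]
tool_rot: [1.0, 0.001, -0.001, 0.0]
force: [-1.0, 0.3, 0.8]
finger_gap: 0.989
gripper_force: 0.0
```

Run:
```python
from h import *
to(.563,.327,.06,0)
s=cams.snapshot("side");crop(s,220,80,350,200,5,"pics/l1.png")
```

```text
t 10.38 tcp [0.5608 0.3274 0.171 ] yaw 0.1 tilt 0.08 gap 84.5 F [-0.99  0.3   0.82] gf 0.0
 shares: x 0.11 y 0.02 z 5.55 spin 0.02
```

View pics/l1.png

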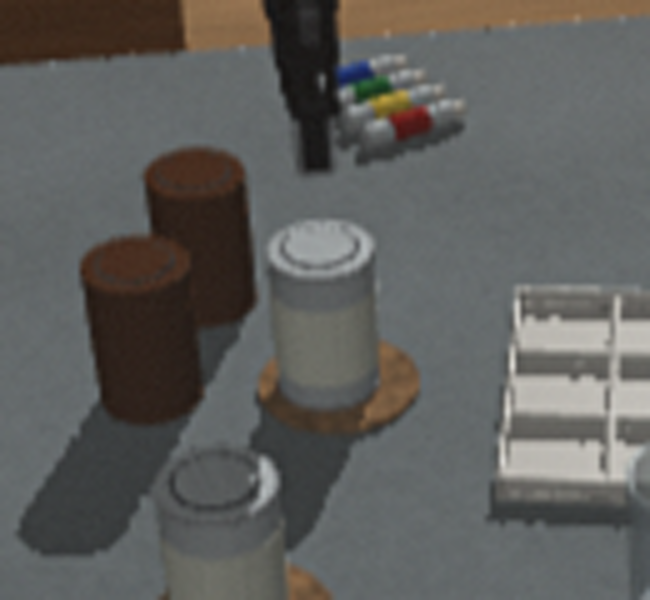

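The side crop shows the open fingers directly over the left white tin, lid at (321,247), with the brown tins clear to the left.

>>> send_rows:
  commands: "85 0.06 0 0.8 0;85 0 0 0.8 0;85 0 0 0.8 0;85 0 0 0.8 0;85 0 0 0.8 0;85 0 0 0.8 0;85 0 0 0.75 0;85 0 0 0 0;85 0 0 0 0;0 0 0 0 0;0 0 0 0 0;0 0 0 0 0;0 0 0 0 0;0 0 0 0 0;0 0 0 0 0;0 0 0 0 0;0 0 0 0 0"
  grip_force: 60

```text
t: 11.85
tcp_pos: [0.5641, 0.3282, 0.0626]
tool_rot: [1.0, 0.001, 0.002, -0.001]
force: [0.3, 1.0, 5.5]
finger_gap: 0.713
gripper_force: 65.2
```

Run:
```python
from h import *
to(.563,.327,.06,0)
```

```text
t 11.85 tcp [0.5641 0.3282 0.0626] yaw 0.1 tilt 0.27 gap 60.9 F [0.33 1.01 5.46] gf 65.2
 shares: x -0.05 y 0.06 z 0.13 spin 0.03
```

>>> send_rows:
  commands: "0 0 0 -0.2 0;0 0 0 -0.4 0;0 0 0 -0.5 0;0 0 0 -0.5 0;0 0 0 -0.4 0;0 0 0 -0.2 0;0 0 0 0 0;0 0 0 0 0;0 0 0 0 0;0 0 0 0 0;0 0 0 0 0;0 0 0 0 0"

```text
t: 12.85
tcp_pos: [0.5621, 0.3272, 0.1038]
tool_rot: [1.0, 0.001, -0.0, 0.0]
force: [-0.5, -0.2, -0.6]
finger_gap: 0.717
gripper_force: 65.2
```

Run:
```python
from h import *
to(.563,.327,.06,0);print(readout.sense()["tau"].round(2))
for i in range(4): cams.snapshot("top"); s=readout.sense();print(s["force"].round(2),s["ft_torque"].round(3))
```

```text
t 12.85 tcp [0.5621 0.3272 0.1038] yaw 0.1 tilt 0.06 gap 61.2 F [-0.49 -0.15 -0.59] gf 65.2
 shares: x 0.04 y 0.01 z 2.19 spin 0.03
[ 0.000e+00 -4.988e+01 -1.443e+01  0.000e+00  1.000e-02  0.000e+00]
[ 0.24  0.2  -0.47] [ 0.002  0.033 -0.032]
[ 0.56  0.49 -0.52] [ 0.056 -0.019  0.018]
[-0.34  0.12 -1.69] [ 0.067  0.041 -0.025]
[-0.17  0.17 -2.48] [-0.057 -0.051  0.023]
```

Light, about 1–2 N. Setting it back.

>>> send_rows:
  commands: "0 0 0 0.2 0;0 0 0 0.4 0;0 0 0 0.5 0;0 0 0 0.4 0;0 0 0 0.3 0;0 0 0 0.15 0;0 0 0 0.1 0;0 0 0 0.05 0;0 0 0 0 0;0 0 0 0 0"

```text
t: 13.88
tcp_pos: [0.5623, 0.3274, 0.0627]
tool_rot: [1.0, 0.001, -0.0, 0.0]
force: [-1.4, -0.2, 1.2]
finger_gap: 0.714
gripper_force: 65.5
```

Run:
```python
from h import *
to(.563,.327,.06,0)
```

```text
t 13.88 tcp [0.5623 0.3274 0.0627] yaw 0.1 tilt 0.01 gap 61.0 F [-1.43 -0.21  1.2 ] gf 65.5
 shares: x 0.04 y 0.02 z 0.13 spin 0.03
```

>>> send_rows:
  commands: "85 0 0 0 0;85 0 0 0 0;85 0 0 0 0;85 0 0 0 0;85 0 0 0 0;85 0 0 0 0;85 0 0 -0.4 0;85 0 0 -0.8 0;85 0 0 -1 0;85 0 0 -1 0;85 0 0 -1 0;85 0 0 -1 0;85 -0.3 0.9 0 0;85 -0.3 0.9 0 0;85 -0.3 0.9 0 0;85 -0.3 0.9 0 0;85 -0.3 0.9 0 0;85 -0.3 0.9 0 0;85 -0.3 0.9 0 0"

```text
t: 15.47
tcp_pos: [0.5204, 0.2005, 0.1671]
tool_rot: [1.0, 0.001, 0.0, -0.0]
force: [-0.8, -0.4, 0.2]
finger_gap: 0.993
gripper_force: 0.0
```

>>> send_rows:
  commands: "85 -0.3 0.9 0 0;85 -0.3 0.9 0 0;85 -0.3 0.9 0 0;85 -0.3 0.9 0 0;85 -0.3 0.6 0 0;85 0 0 0 0;85 0 0 0 0"

```text
t: 16.05
tcp_pos: [0.491, 0.1171, 0.1667]
tool_rot: [1.0, 0.0, 0.0, -0.0]
force: [1.5, 0.7, -0.2]
finger_gap: 0.997
gripper_force: 0.0
```

Run:
```python
from h import *
to(.490,.119,.06,0)
for i in range(6): cams.snapshot("top"); s=readout.sense();print(s["force"].round(2))
c=cams.snapshot("top");crop(c,150,190,370,290,3.6,"pics/l2.png")
```

```text
t 16.05 tcp [0.491  0.1171 0.1667] yaw 0.0 tilt 0.05 gap 85.1 F [ 1.53  0.72 -0.24] gf 0.0
 shares: x -0.05 y -0.10 z 5.34 spin 0.01
[-0.23  0.23  0.35]
[ 0.3   0.93 -0.89]
[ 0.09  0.27 -0.28]
[ 0.15  0.47 -0.7 ]
[ 0.46  0.55 -0.09]
[-0.41  0.4  -0.03]
```

View pics/l2.png

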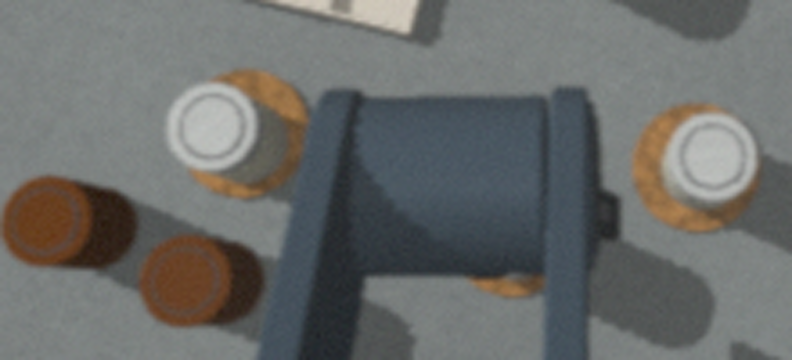

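The left tin stands upright on its mat, lid at (211,127), and the arm is over the middle tin.

>>> send_rows:
  commands: "85 -0.05 -0.1 0.8 0;85 0 0 0.8 0;85 0 0 0.8 0;85 0 0 0.8 0;85 0 0 0.8 0;85 0 0 0.8 0;85 0 0 0.5 0;85 0 0 0 0;85 0 0 0 0;0 0 0 0 0;0 0 0 0 0;0 0 0 0 0;0 0 0 0 0;0 0 0 0 0;0 0 0 0 0;0 0 0 0 0;0 0 0 0 0"

```text
t: 17.82
tcp_pos: [0.4906, 0.1194, 0.0615]
tool_rot: [1.0, 0.001, 0.001, -0.0]
force: [-0.3, 1.1, 6.1]
finger_gap: 0.713
gripper_force: 65.0
```

>>> send_rows:
  commands: "0 0 0 -0.2 0;0 0 0 -0.4 0;0 0 0 -0.5 0;0 0 0 -0.5 0;0 0 0 -0.4 0;0 0 0 -0.2 0;0 0 0 0 0;0 0 0 0 0;0 0 0 0 0;0 0 0 0 0;0 0 0 0 0;0 0 0 0 0"

```text
t: 18.82
tcp_pos: [0.4896, 0.1192, 0.1039]
tool_rot: [1.0, 0.001, -0.0, -0.0]
force: [-0.6, 0.3, -6.2]
finger_gap: 0.714
gripper_force: 66.3
```

Run:
```python
from h import *
to(.490,.119,.06,0)
for i in range(6): cams.snapshot("top"); s=readout.sense();print(s["force"].round(2))
```

```text
t 18.82 tcp [0.4896 0.1192 0.1039] yaw 0.1 tilt 0.05 gap 61.0 F [-0.57  0.34 -6.23] gf 66.3
 shares: x 0.02 y 0.01 z 2.20 spin 0.03
[ 0.08  0.04 -4.78]
[ 0.09 -0.13 -4.95]
[-1.1   0.22 -5.31]
[ 0.04 -0.29 -4.61]
[ 0.04 -0.8  -5.9 ]
[-0.6   0.72 -5.95]
```

The middle tin is heavy, about 5.4 N. Setting it down and going to the right one (dx +0.052, dy −0.143).

>>> send_rows:
  commands: "0 0 0 0.2 0;0 0 0 0.4 0;0 0 0 0.5 0;0 0 0 0.4 0;0 0 0 0.3 0;0 0 0 0.2 0;0 0 0 0.1 0;0 0 0 0.05 0;0 0 0 0 0;0 0 0 0 0"

```text
t: 19.95
tcp_pos: [0.4892, 0.1192, 0.0616]
tool_rot: [1.0, 0.001, -0.001, 0.0]
force: [-1.7, -0.1, -0.4]
finger_gap: 0.712
gripper_force: 66.8
```

Run:
```python
from h import *
to(.490,.119,.06,0)
```

```text
t 19.95 tcp [0.4892 0.1192 0.0616] yaw 0.1 tilt 0.06 gap 60.8 F [-1.66 -0.06 -0.37] gf 66.8
 shares: x 0.04 y 0.01 z 0.08 spin 0.03
```

>>> send_rows:
  commands: "85 0 0 0 0;85 0 0 0 0;85 0 0 0 0;85 0 0 0 0;85 0 0 0 0;85 0 0 0 0;85 0 0 -0.4 0;85 0 0 -0.8 0;85 0 0 -1 0;85 0 0 -1 0;85 0 0 -1 0;85 0 0 -1 0;85 0.3 0.9 0 0;85 0.3 0.9 0 0;85 0.3 0.9 0 0;85 0.3 0.9 0 0;85 0.3 0.9 0 0;85 0.3 0.9 0 0;85 0.3 0.9 0 0;85 0.5 0.85 0 0"

```text
t: 21.62
tcp_pos: [0.5414, -0.0245, 0.1658]
tool_rot: [1.0, 0.001, -0.001, -0.0]
force: [0.4, 0.4, 0.4]
finger_gap: 0.992
gripper_force: 0.0
```

Run:
```python
from h import *
to(.541,-.024,.06,0)
```

```text
t 21.62 tcp [ 0.5414 -0.0245  0.1658] yaw 0.1 tilt 0.06 gap 84.7 F [0.36 0.43 0.4 ] gf 0.0
 shares: x -0.02 y -0.02 z 5.29 spin 0.02
```

>>> send_rows:
  commands: "85 0 0 0.8 0;85 0 0 0.8 0;85 0 0 0.8 0;85 0 0 0.8 0;85 0 0 0.8 0;85 0 0 0.8 0;85 0 0 0.5 0;85 0 0 0 0;85 0 0 0 0;0 0 0 0 0;0 0 0 0 0;0 0 0 0 0;0 0 0 0 0;0 0 0 0 0;0 0 0 0 0;0 0 0 0 0;0 0 0 0 0"

```text
t: 23.03
tcp_pos: [0.5429, -0.0237, 0.0607]
tool_rot: [1.0, 0.001, 0.001, 0.0]
force: [-0.4, 1.2, 5.7]
finger_gap: 0.716
gripper_force: 64.4
```

>>> send_rows:
  commands: "0 0 0 -0.2 0;0 0 0 -0.4 0;0 0 0 -0.5 0;0 0 0 -0.5 0;0 0 0 -0.4 0;0 0 0 -0.2 0;0 0 0 0 0;0 0 0 0 0;0 0 0 0 0;0 0 0 0 0;0 0 0 0 0;0 0 0 0 0"

```text
t: 24.03
tcp_pos: [0.5418, -0.0236, 0.1029]
tool_rot: [1.0, 0.001, -0.0, -0.0]
force: [-0.3, -0.3, -2.8]
finger_gap: 0.715
gripper_force: 65.4
```

Run:
```python
from h import *
to(.541,-.024,.06,0)
for i in range(6): cams.snapshot("top"); s=readout.sense();print(s["force"].round(2))
```

```text
t 24.03 tcp [ 0.5418 -0.0236  0.1029] yaw 0.1 tilt 0.05 gap 61.1 F [-0.34 -0.29 -2.85] gf 65.4
 shares: x -0.04 y 0.02 z 2.14 spin 0.03
[ 0.83  0.78 -2.31]
[-0.02  0.14 -1.94]
[-0.46  0.25 -1.74]
[ 0.04  0.68 -1.53]
[-0.39  0.05 -2.46]
[-0.88 -0.57 -1.99]
```

The right tin is light, about 2 N, so the middle one is heaviest. Setting this one down.

>>> send_rows:
  commands: "0 0 0 0.2 0;0 0 0 0.4 0;0 0 0 0.5 0;0 0 0 0.4 0;0 0 0 0.3 0;0 0 0 0.2 0;0 0 0 0.1 0;0 0 0 0.02 0;0 0 0 0 0;0 0 0 0 0;0 0 0 0 0"

```text
t: 25.25
tcp_pos: [0.5424, -0.0237, 0.061]
tool_rot: [1.0, 0.001, 0.0, 0.0]
force: [-0.2, -0.1, -2.3]
finger_gap: 0.712
gripper_force: 65.5
```

Run:
```python
from h import *
to(.541,-.024,.06,0)
```

```text
t 25.25 tcp [ 0.5424 -0.0237  0.061 ] yaw 0.1 tilt 0.05 gap 60.8 F [-0.24 -0.07 -2.33] gf 65.5
 shares: x -0.07 y 0.01 z 0.05 spin 0.03
```

>>> send_rows:
  commands: "85 0 0 0 0;85 0 0 0 0;85 0 0 0 0;85 0 0 0 0;85 0 0 0 0;85 0 0 0 0;85 0 0 -0.4 0;85 0 0 -0.8 0;85 0 0 -1 0;85 0 0 -1 0;85 0 0 -1 0;85 0 0 -1 0;85 -0.3 -0.9 0 0;85 -0.3 -0.9 0 0;85 -0.3 -0.9 0 0;85 -0.3 -0.9 0 0;85 -0.3 -0.9 0 0;85 -0.3 -0.9 0 0;85 -0.3 -0.9 0 0;85 -0.5 -0.85 0 0"

```text
t: 26.92
tcp_pos: [0.4902, 0.1201, 0.1656]
tool_rot: [1.0, 0.001, 0.001, -0.0]
force: [-0.1, -0.6, -0.5]
finger_gap: 0.995
gripper_force: 0.0
```

Run:
```python
from h import *
to(.4895,.119,.06,0)
```

```text
t 26.92 tcp [0.4902 0.1201 0.1656] yaw 0.1 tilt 0.11 gap 85.0 F [-0.09 -0.6  -0.49] gf 0.0
 shares: x -0.04 y 0.06 z 5.28 spin 0.03
```

>>> send_rows:
  commands: "85 0 0.06 0.8 0;85 0 0 0.8 0;85 0 0 0.8 0;85 0 0 0.8 0;85 0 0 0.8 0;85 0 0 0.8 0;85 0 0 0.5 0;85 0 0 0 0;85 0 0 0 0;0 0 0 0 0;0 0 0 0 0;0 0 0 0 0;0 0 0 0 0;0 0 0 0 0;0 0 0 0 0;0 0 0 0 0;0 0 0 0 0"

```text
t: 28.33
tcp_pos: [0.4906, 0.1183, 0.0602]
tool_rot: [1.0, 0.001, 0.001, -0.0]
force: [-1.3, 2.0, 7.0]
finger_gap: 0.714
gripper_force: 64.2
```

>>> send_rows:
  commands: "0 0 0 -0.2 0;0 0 0 -0.4 0;0 0 0 -0.5 0;0 0 0 -0.7 0;0 0 0 -0.7 0;0 0 0 -0.7 0;0 0 0 -0.7 0;0 0 0 -0.7 0;0 0 0 -0.7 0;0 0 0 -0.7 0;0 0 0 -0.6 0;0 0 0 -0.4 0;0 0 0 -0.2 0;0 0 0 -0.1 0;0 0 0 0 0;0 0 0 0 0;0 0 0 0 0;0 0 0 0 0;0 0 0 0 0;0 0 0 0 0"

```text
t: 30.0
tcp_pos: [0.4897, 0.118, 0.2045]
tool_rot: [1.0, 0.001, -0.0, 0.0]
force: [-0.4, -0.7, -5.2]
finger_gap: 0.717
gripper_force: 66.2
```

Run:
```python
from h import *
to(.4895,.119,.2,0)
for i in range(4): cams.snapshot("side");s=readout.sense();print(s["force"].round(2))
# other tins: bright lid blobs in side view near old spots
c=cams.snapshot("side");g=cv2.cvtColor(c["pixels"],cv2.COLOR_RGB2HSV)
for p in((.563,.327,.1),(.5415,-.0235,.1),(.4895,.119,.245)):
    u,v=proj(c,p).astype(int);w=g[v-25:v+25,u-25:u+25]
    m=cv2.inRange(w,(0,0,165),(180,40,255));ys,xs=np.nonzero(m);print((u,v),len(xs),(xs.mean()+u-25,ys.mean()+v-25) if len(xs) else "")
```

```text
t 30.00 tcp [0.4897 0.118  0.2045] yaw 0.1 tilt 0.04 gap 61.3 F [-0.43 -0.71 -5.16] gf 66.2
 shares: x -0.01 y -0.05 z 0.23 spin 0.03
[ 0.25 -0.6  -5.25]
[-0.65  0.22 -6.25]
[-0.18 -0.19 -4.77]
[-0.17 -0.   -5.62]
(np.int64(283), np.int64(129)) 21 (np.float64(275.42857142857144), np.float64(127.95238095238096))
(np.int64(290), np.int64(212)) 182 (np.float64(291.2142857142857), np.float64(212.42307692307693))
(np.int64(257), np.int64(126)) 14 (np.float64(267.42857142857144), np.float64(126.92857142857142))
```

```bash
python3 -c "
from station import sign_off
print(sign_off())"
```

```text
the job is handed in; nothing more can be done
None
```

The trigger was squeezed fully in and sprang back, and all three tins were hefted left to right. The heaviest is the middle one, at about 5.4 N against 1–2 N (left) and 2 N (right). It was handed in held still about 15 cm up, with the other two back on their mats; the judge's result was not shown.

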